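Put the nested lids on the pot and lift off the outer lid

TASK

Get the small steel pot ready to simmer: carry the two nested lids together to the pot and lower them so that the inner, vented lid sits fully home in the pot's mouth, and let go. Then lift the outer lid alone straight up off the inner lid's stem, leaving the inner lid seated and undisturbed. Finish still holding the outer lid, level and at rest, clear above the stem; do not drop the lids, and leave the pot and the other things where they stand.

Things in the scene. Friction and masses are not known exactly. Their poses are not given: they have to be found in the camera images.
- pot: Open round steel pot, loose, 0.9 kg, standing on the worktop. Outer diameter 113, height 70, mouth diameter 105, wall 4. Two dark loop handles, towards +y and -y of its frame, reach 84 from the axis, 50 above the base. Origin: centre of the underside; z up.
- inner_lid: Steel inner lid, loose, about 0.22 kg, stands beside the pot under the outer lid. From below: plug, diameter 100, height 12, lower 6 narrowing to 88; flange, diameter 116, 4 thick, that rests on the pot rim; bare upright stem, diameter 18, to 72 above the origin. Origin: centre of the plug underside; z up. Fully home it is 58 above the pot origin. Held by the stem it carries the outer lid too.
- stem_top (a point): Centre of the top end of the inner lid's stem. At the start and whenever the lids are nested it stands 32 above the collar's top, which is the bare part of the stem to grip.
- outer_lid: Steel outer lid, loose, about 0.18 kg, resting (no catch) on the inner lid: disc, diameter 130, 4 thick; skirt 8 down; 25 hole for the stem; round it a black collar, diameter 39, 4 to 24 above the origin. Origin: on the axis at the disc underside; z up. Nested: 16 above the inner lid origin. Held by the collar it lifts off alone; raised 64 it is well clear of the stem.
- collar_top (a point): Centre of the top of the outer lid's black collar; the collar reaches 20 below this point, down to the disc.
- mug: Bystander: white mug with a handle, 98 high, behind the work. Origin: centre of the underside.
- tall_tin: Bystander: food tin, 75 diameter, 110 high, behind the work. Origin: centre of the underside.
- tub: Bystander: white round tub, 57 diameter, 90 high, behind the work. Origin: centre of the underside.
- garlic: Bystander: garlic bulb, 60 across, 59 high, between the pot and the lids. Origin: centre of the underside.
Mind the look-alikes: they are no part of the job. Leave any green look-alike of the outer_lid alone.

How it is judged:
On the way, in this order (a step that is already met when the one before it is completed fails the run):
1. both lids, still nested, are lifted together off the worktop (height (world z) of inner_lid above 0.03 m and distance between outer_lid and inner_lid below 0.024 m), for 0.2 s.
2. the inner lid sits fully home in the pot with the outer lid still nested on it, and both are let go (z of inner_lid in the frame of pot between 0.0555 and 0.0605 m and horizontal distance between inner_lid and pot below 0.006 m and angle between each of inner_lid, pot's own z axis and vertical below 0.05 rad and distance between outer_lid and inner_lid below 0.02 m and angle between outer_lid's own z axis and vertical below 0.06 rad and contact force between the fingers and inner_lid below 0.05 N and contact force between the fingers and outer_lid below 0.05 N), for 0.2 s.
At the end, for the whole second after the job is handed in: Inner lid home in the pot (height within 2.5 mm, centred within 6 mm, lid and pot level within 3 deg), untouched, at rest. Outer lid held in the fingers, underside at least 76 mm above the inner lid's origin (4 mm above the stem), level within 11 deg, at rest, touching neither lid nor pot (z of inner_lid in the frame of pot between 0.0555 and 0.0605 m and horizontal distance between inner_lid and pot below 0.006 m and angle between each of inner_lid, pot's own z axis and vertical below 0.05 rad and linear speed of inner_lid below 0.02 m/s and z of outer_lid in the frame of inner_lid above 0.076 m and angle between outer_lid's own z axis and vertical below 0.2 rad and linear speed of outer_lid below 0.03 m/s and angular speed of outer_lid below 0.2 rad/s and contact force between the fingers and outer_lid above 0.5 N and contact force between each of outer_lid, the arm, the fingers and inner_lid below 0.05 N and contact force between outer_lid and pot below 0.05 N); the arm keeps its last pose, push and grip.
It fails at once if the outer lid leaves the inner lid while the inner lid is not fully home in the pot (or the inner lid rises with it) (distance between outer_lid and inner_lid above 0.026 m and not (z of inner_lid in the frame of pot between 0.0555 and 0.0605 m and horizontal distance between inner_lid and pot below 0.006 m and angle between each of inner_lid, pot's own z axis and vertical below 0.05 rad)).
It fails at once if the lids are dropped (inner lid falling, out of the fingers, faster than 0.35 m/s) (linear speed of inner_lid above 0.35 m/s and contact force between the fingers and inner_lid below 0.05 N).
It fails at once if the pot is moved by more than 30 mm (distance of pot from where it was at the start of the episode above 0.03 m).
It fails at once if the mug, tall tin, tub or garlic is moved by more than 20 mm (distance of any of mug, tall_tin, tub, garlic from where it was at the start of the episode above 0.02 m).
It also fails if it takes over 45 s, if anything falls off the work surface, if the arm or the gripper's body presses on something with over 40 N, if the wrist force passes 120 N, or if a joint passes its speed limit or range.

ROBOT

A 6-joint arm with a two-finger parallel gripper is mounted at the origin on the work surface; the furniture and walls round the work are solid. World frame = base frame: x ahead of the robot, y to its left, z up, the work surface at z = 0. Lengths are in m, angles in rad, forces in N, time in s.
With the tool pointing down it reaches from about 0.325 to 0.85 m from the base axis. Payload 4.4 kg.
Tool frame: the origin (TCP) lies midway between the tips of the shut fingers; the grasp point (between the pads) lies 19 mm behind it (manip.grasp_offset is the distance from the TCP to the grasp point, in m); z points along the fingers, y is the line along which they close (so a half turn about z gives the same grasp; the last joint's range is limited). The gripper opens to 94 mm and grips with 3 to 60 N. Pads are 16 mm wide; open, the fingers measure 119 mm over their backs; the gripper's body (75 mm by 177 mm) begins 78 mm behind the grasp point.
Start: joints at [1.127, 0.207, 1.542, -0, 1.393, -0.15], TCP at [0.166, 0.551, 0.205] pointing down, gripper open.
Joint ranges: [-2.73, 2.73], [-0.86, 2.22], [0.23, 2.46], [-1.11, 4.25], [0.08, 2.63], [-2.82, 2.82]. Speed limits (rad/s): [2.79, 2.79, 3.14, 3.14, 3.14, 3.14].

INTERFACE

Orientations are given as a unit quaternion [w, x, y, z].
In Python, from bench import manip gives the robot as it stands. The module is installed in compiled form; this text tells all that it offers. Calls block until the motion is done:
- manip.move_pose(position, orientation): joint-space move of the TCP to a pose.
- manip.move_straight(position, velocity=0.15, attitude=None): straight line of the TCP; attitude=None keeps the orientation; velocity is the mean speed in m/s.
- manip.move_j(angles): joint-space move.
- manip.move_gripper(opening, f_grip=None): finger opening in m; f_grip is the grip in N (None keeps the last); returns when the fingers have stopped.
- manip.pause(seconds).
- manip.ik(position, orientation): joint angles nearest the present ones, or None.
- manip.observe(): the state.
- manip.camera(name): name is "scene" or "top" or "wrist"; returns a dict with "frame" (400x640x3 uint8, red, green, blue), "camera_matrix" (3x3 intrinsics, pixels), "D" ([k1, k2, p1, p2, k3] as OpenCV has them; the pictures are not rectified), "pose" (4x4, takes a point from camera to world coordinates). Camera axes: x right, y down, z forward; pixel columns grow to the right and rows downward; lengths in m; the calibration is good to about 2 mm. A picture is of the moment at which its call begins. There is no depth.
A pose or a line that the arm cannot do raises manip.PlanningError and nothing moves.
- manip.job_done(): hands the job in; it is judged then, once.
The state is a dict: "time_s": time; "joint_positions": joint angles; "joint_velocities": joint speeds; "tau": joint torques, N m; "tool_pos": TCP position; "orientation": TCP orientation; "wrist_force": force on the tool from outside, world axes, zero at the start; "moment": the same for the moment, N m; "grip_width": finger opening in m; "gripper_force": force on a finger pad.
Only numpy, scipy, OpenCV 4.12 (cv2) and the standard library are available. Lean on these libraries where they do the work, as an engineer would, in place of code of your own. Each camera call takes 0.05 s, during which the arm holds its last target. There are 200 camera calls.

## Working session

There is one attempt and no reset: what is moved stays moved. The work goes in short steps, each a Python script; the robot and the scene stay as the last script left them, time stands still between calls to the robot, and variables do not carry over. Pictures are saved under pics/ and viewed, at most 10 in all, crops included, and the job is handed in when it is done.

```bash
mkdir -p pics
cat > h.py <<'E'
import numpy as np, cv2
from bench import manip
def snap(n,f=None):
    c=manip.camera(n)
    if f: cv2.imwrite('pics/'+f,cv2.cvtColor(c['frame'],cv2.COLOR_RGB2BGR)); np.savez('pics/'+f[:-4]+'.npz',**c)
    return c
def load(f): return dict(np.load('pics/'+f+'.npz'))
def ray(c,uv):
    p=cv2.undistortPoints(np.array([[uv]],float),np.array(c['camera_matrix'],float),np.array(c['D'],float))[0,0]
    T=np.array(c['pose']); return T[:3,3],T[:3,:3]@np.array([p[0],p[1],1.])
def onz(c,uv,z):
    o,d=ray(c,uv); return o+d*(z-o[2])/d[2]
def proj(c,P):
    T=np.linalg.inv(np.array(c['pose'])); r=cv2.Rodrigues(T[:3,:3])[0]
    return cv2.projectPoints(np.array(P,float).reshape(-1,1,3),r,T[:3,3],np.array(c['camera_matrix'],float),np.array(c['D'],float))[0][:,0]
E
python3 - <<'E'
from h import *
for n in('top','scene'):
    c=snap(n,n+'0.png'); print(n,np.round(c['pose'],3).tolist(),c['camera_matrix'][0][0])
s=manip.observe(); print(s['orientation'],s['time_s'],manip.grasp_offset)
E
```

```text
top [[-0.018, -0.988, 0.152, 0.35], [-1.0, 0.015, -0.02, 0.077], [0.017, -0.153, -0.988, 1.247], [0.0, 0.0, 0.0, 1.0]] 425.26052238614363
scene [[-0.637, -0.356, 0.684, -0.063], [-0.771, 0.308, -0.557, 0.551], [-0.013, -0.882, -0.47, 0.492], [0.0, 0.0, 0.0, 1.0]] 386.88486860966816
[-2.91558194e-04  1.45850721e-01  9.89306091e-01 -9.69597597e-04] 0.1 0.0188
```

View pics/top0.png

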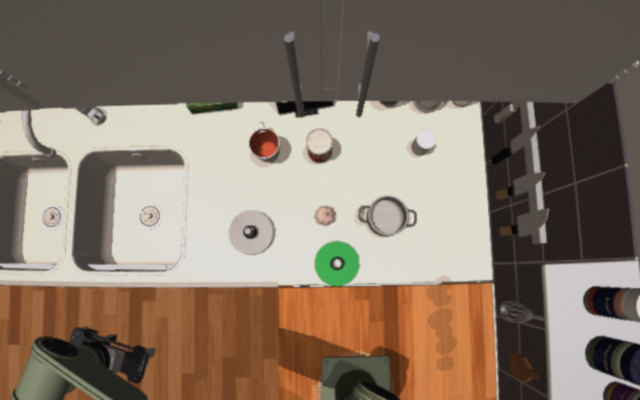

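View pics/scene0.png

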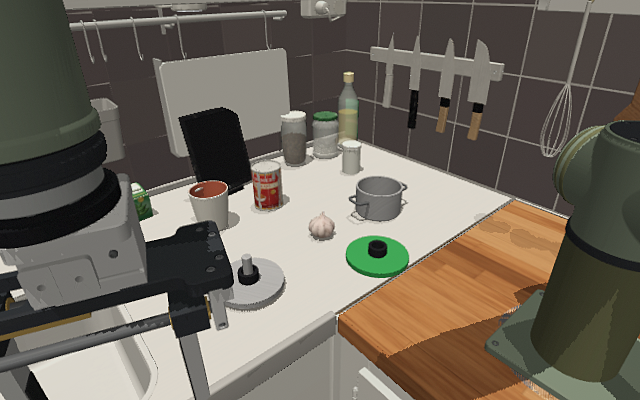

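The grey nested lids are at top (251,232) and scene (247,275), with a bright bare stem standing out of the black collar. The green lid at top (337,263) and scene (377,255) is the look-alike: it is green and has no long stem. The pot is at top (388,216) and the garlic at (325,215). I'll check the lids in one enlarged crop and measure.

Run:
```python
from h import *
t=load('top0'); s=load('scene0')
a=cv2.resize(t['frame'][185:285,220:430],None,fx=3.5,fy=3.5,interpolation=cv2.INTER_CUBIC)
b=cv2.resize(s['frame'][235:315,200:420],None,fx=3.34,fy=3.0,interpolation=cv2.INTER_CUBIC)[:, :735]
im=np.vstack([a,b[:250]]) if b.shape[1]==a.shape[1] else np.vstack([a,cv2.resize(b,(a.shape[1],240))])
cv2.imwrite('pics/crop.png',cv2.cvtColor(im,cv2.COLOR_RGB2BGR))
# lids: grey disc mask in top
f=t['frame'].astype(int); g=f.sum(2)/3
def big(x0,x1,y0,y1,lo,hi):
    m=np.zeros(g.shape,np.uint8); m[y0:y1,x0:x1]=((g>lo)&(g<hi))[y0:y1,x0:x1]
    m=cv2.morphologyEx(m,cv2.MORPH_OPEN,np.ones((3,3)))
    k=max(cv2.findContours(m,0,1)[0],key=cv2.contourArea); return cv2.fitEllipse(cv2.convexHull(k))
e=big(215,285,200,265,0,190); print('lid',e,onz(t,e[0],.018))
e=big(368,409,190,243,0,190); print('pot',e,onz(t,e[0],.07))
print('lum lid row',g[232,220:282].astype(int).tolist()); print('pot row',g[216,355:420].astype(int).tolist())
print('stem scene/top', onz(t,(251,231),.072), onz(s,(247,257),.072))
```

```text
lid ((252.09051513671875, 232.20033264160156), (44.63185501098633, 46.916255950927734), 78.89190673828125) [0.45172696 0.29136895 0.018     ]
pot ((386.5215148925781, 216.25393676757812), (41.73016357421875, 46.69659423828125), 85.26658630371094) [ 0.48613488 -0.09253873  0.07      ]
lum lid row [218, 218, 218, 218, 218, 218, 218, 216, 205, 189, 181, 179, 178, 178, 178, 178, 179, 178, 179, 178, 179, 177, 159, 104, 93, 144, 171, 178, 175, 156, 110, 63, 46, 40, 27, 23, 40, 83, 137, 174, 184, 184, 186, 185, 186, 187, 187, 187, 186, 185, 184, 180, 157, 126, 135, 177, 210, 217, 217, 217, 217, 217]
pot row [194, 188, 171, 132, 99, 114, 129, 142, 168, 185, 178, 137, 100, 121, 134, 121, 112, 123, 155, 176, 180, 181, 182, 180, 181, 180, 181, 180, 181, 180, 181, 180, 181, 182, 181, 181, 182, 181, 181, 182, 182, 181, 181, 179, 169, 155, 144, 124, 89, 66, 63, 97, 147, 151, 176, 194, 210, 215, 200, 139, 94, 127, 196, 215, 216]
stem scene/top [0.45063746 0.2850288  0.072     ] [0.44908167 0.29750522 0.072     ]
```

View pics/crop.png

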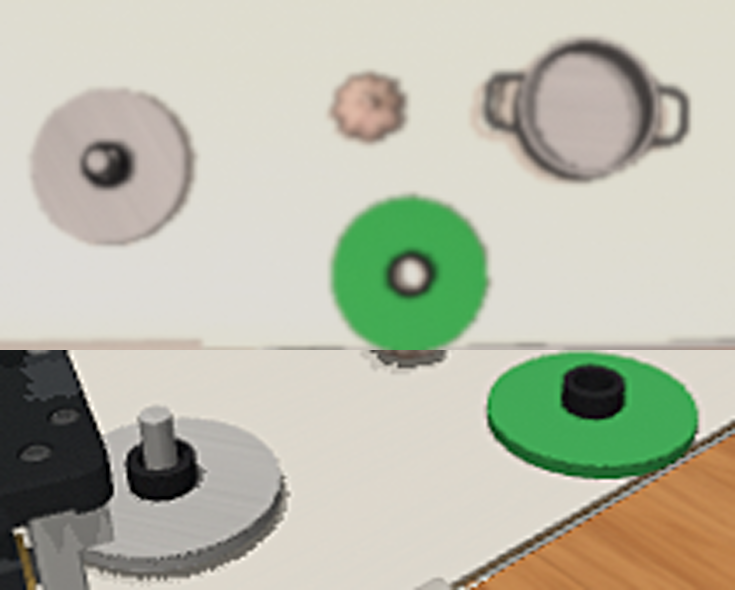

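The crop confirms it: the grey lid pair has the stem in a black collar, stem top near top (248,231) and scene (246,256). The green lid has only an empty collar. I'll look closely over the pot and then over the lids with the wrist camera.

Run:
```python
from h import *
q=[0,0,1,0]
manip.move_gripper(.06,20)
manip.move_pose([.486,-.09,.24],q); manip.pause(.3); a=snap('wrist','wp.png')
manip.move_pose([.451,.292,.2],q); manip.pause(.3); b=snap('wrist','wl.png')
print(np.round(a['pose'],3).tolist(),np.round(b['pose'],3).tolist(),a['camera_matrix'][0][0]); o=manip.observe();print(o['tool_pos'],o['orientation'],o['time_s'],o['joint_positions'])
cv2.imwrite('pics/w2.png',cv2.resize(cv2.cvtColor(np.hstack([a['frame'],b['frame']]),cv2.COLOR_RGB2BGR),(800,250),interpolation=cv2.INTER_AREA))
```

```text
[[-0.001, 0.973, 0.231, 0.419], [1.0, 0.001, -0.001, -0.09], [-0.001, 0.231, -0.973, 0.419], [0.0, 0.0, 0.0, 1.0]] [[0.001, 0.973, 0.232, 0.385], [1.0, -0.001, -0.001, 0.292], [-0.001, 0.232, -0.973, 0.379], [0.0, 0.0, 0.0, 1.0]] 338.5939130136323
[0.45138416 0.29146395 0.20012724] [1.14494756e-04 5.66716060e-04 9.99999833e-01 2.34901836e-05] 5.475 [ 4.12260092e-01  1.31078563e-01  1.64047187e+00 -4.98403290e-05
  1.36981362e+00 -1.15739286e+00]
```

View pics/w2.png

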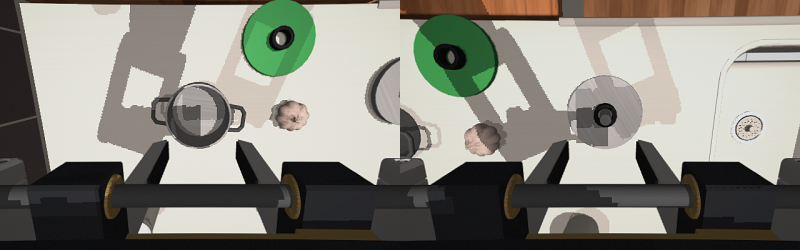

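The wrist views show the pot centred at about (317,182) and the lid pair with its stem at about (325,184), full-resolution pixels. I'll enlarge both with a gridded crop.

Run:
```python
from h import *
a,b=load('wp'),load('wl'); 
def cr(c,x,y,w,h): return cv2.resize(c['frame'][y:y+h,x:x+w],None,fx=4,fy=4,interpolation=cv2.INTER_CUBIC)
A=cr(a,262,125,100,120); B=cr(b,275,115,100,120)
im=cv2.cvtColor(np.hstack([A,B]),cv2.COLOR_RGB2BGR)
def ell(c,o,off,xy,z,r):
    th=np.linspace(0,6.28,80); P=np.c_[xy[0]+r*np.cos(th),xy[1]+r*np.sin(th),0*th+z]
    p=(proj(c,P)-o)*4+[off,0]; cv2.polylines(im,[p.astype(np.int32)],True,(0,0,255),1)
ell(a,[262,125],0,(.486,-.0925),.07,.0525);ell(a,[262,125],0,(.486,-.0925),.07,.0565)
ell(b,[275,115],400,(.451,.2915),.02,.065);ell(b,[275,115],400,(.451,.2915),.04,.0195);ell(b,[275,115],400,(.451,.2915),.072,.009)
cv2.imwrite('pics/w3.png',im)
for c,P in((a,(.486,-.0925,.07)),(b,(.451,.2915,.02))): print([ (proj(c,np.array(P)+d)-proj(c,P))[0].round(2) for d in ([.01,0,0],[0,.01,0])])
```

```text
[array([0.01, 9.32]), array([9.54, 0.01])]
[array([0.01, 9.08]), array([ 9.29, -0.01])]
```

View pics/w3.png

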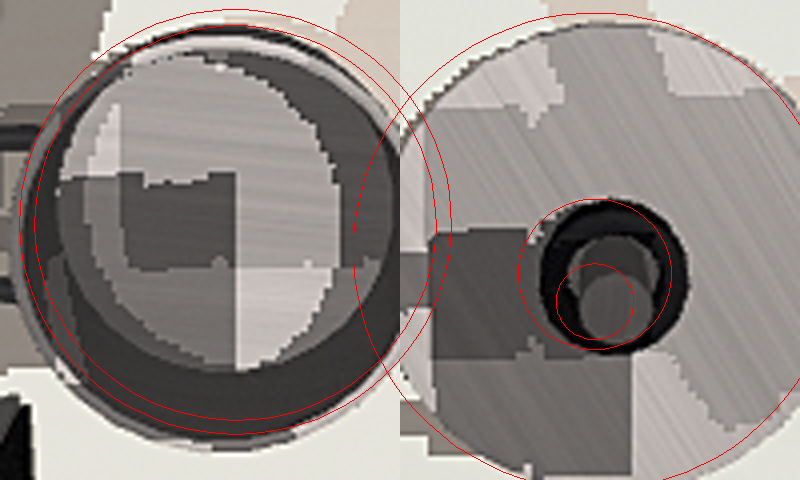

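The stem is about 5 mm further +y than drawn, so the lids are at (0.4524,0.2965). The pot rim is lower in the crop, about +3.5 mm in x. One wider crop of the pot with two views should settle it.

Run:
```python
from h import *
a,t,b=load('wp'),load('top0'),load('wl')
W=[]
def pane(c,x,y,w,h,k,L):
    im=cv2.resize(c['frame'][y:y+h,x:x+w],None,fx=k,fy=k,interpolation=cv2.INTER_CUBIC)
    for xy,z,r in L:
        th=np.linspace(0,6.28,80); P=np.c_[xy[0]+r*np.cos(th),xy[1]+r*np.sin(th),0*th+z]
        cv2.polylines(im,[((proj(c,P)-[x,y])*k).astype(np.int32)],True,(255,0,0),1)
    return im
p=(.4895,-.0935); l=(.4524,.2965)
A=pane(a,252,120,130,125,4,[(p,.07,.0525),(p,.07,.0565)])
B=pane(t,358,190,70,50,4,[(p,.07,.0525),(p,.07,.0565)])
C=pane(t,218,200,70,62,4,[(l,.02,.065),(l,.04,.0195),(l,.072,.009)])
R=np.vstack([B,C]); h=max(A.shape[0],R.shape[0])
pad=lambda i:np.pad(i,((0,h-i.shape[0]),(0,0),(0,0)))
cv2.imwrite('pics/w4.png',cv2.cvtColor(np.hstack([pad(A),pad(R)]),cv2.COLOR_RGB2BGR))
```

```text
(no output)
```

View pics/w4.png

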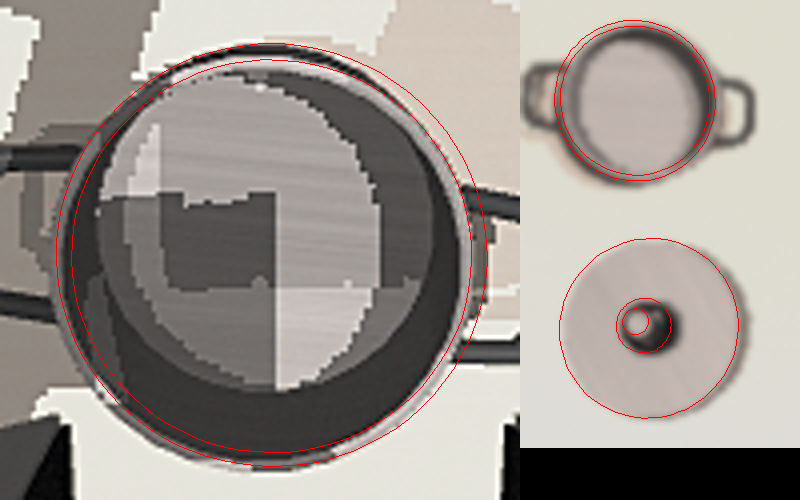

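The pot rim sits about 2.5 px left of the drawn circle in the wrist view, so the pot is at about (0.490,-0.096). The chamfer allows several millimetres. I'll grasp the stem now.

Run:
```python
from h import *
l=(.4524,.2965)
manip.move_straight([*l,.12],.15); manip.move_straight([*l,.044],.08)
o=manip.observe(); print(o['tool_pos'],o['wrist_force'])
manip.move_gripper(0.0,40)
o=manip.observe(); print(o['grip_width'],o['gripper_force'],o['wrist_force'],o['time_s'])
manip.move_straight([*l,.075],.06); manip.pause(.2)
b=snap('wrist','wg.png'); o=manip.observe(); print(o['tool_pos'],o['grip_width'],o['wrist_force'],o['moment'])
s=snap('scene','sg.png')
x,y,w,h=220,120,200,130
im=cv2.resize(b['frame'][y:y+h,x:x+w],None,fx=4,fy=4,interpolation=cv2.INTER_CUBIC)
th=np.linspace(0,6.28,80); P=np.c_[l[0]+.065*np.cos(th),l[1]+.065*np.sin(th),0*th+.02+.031]
cv2.polylines(im,[((proj(b,P)-[x,y])*4).astype(np.int32)],True,(255,0,0),1)
cv2.imwrite('pics/w5.png',cv2.cvtColor(im,cv2.COLOR_RGB2BGR))
```

```text
[0.45302389 0.29679556 0.044599  ] [-0.45651447  0.38858427  0.58273109]
0.017234496656199944 40.000249174190685 [-0.35052412 -1.25142165  0.06858731] 8.0
[0.4520222  0.29631788 0.07450382] 0.017506980549461315 [-0.36255345 -0.13449451 -3.48506804] [-0.01968259 -0.01082944  0.04002662]
```

View pics/w5.png

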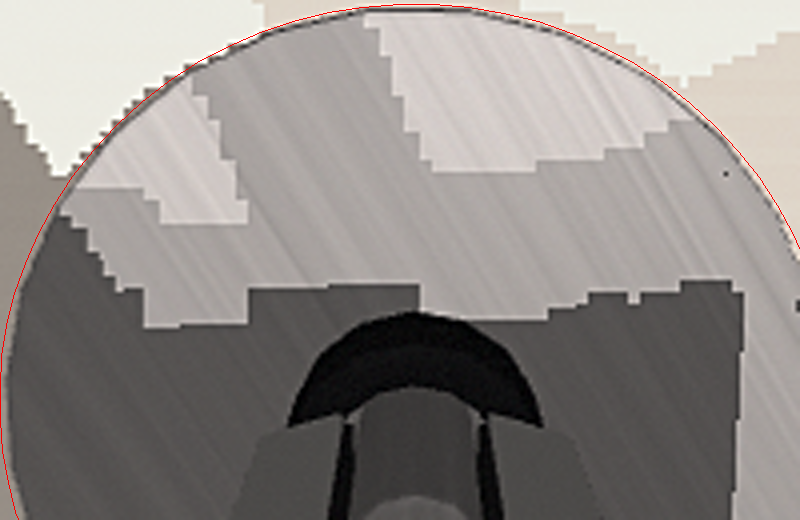

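Both lids are up: 3.5 N load, and the disc is within about 1 px of its predicted circle, so the wrist camera bias is small. I'll carry them to the pot and lower in steps under force watch.

Run:
```python
from h import *
l=(.4524,.2965); p=(.490,-.0962)
manip.move_straight([*l,.21],.15); manip.move_straight([*p,.21],.16); manip.move_straight([*p,.135],.1); manip.pause(.2)
o=manip.observe(); f0=np.array(o['wrist_force']); print(o['tool_pos'],f0,o['time_s'])
for z in np.arange(.121,.0975,-.003):
    manip.move_straight([*p,z],.04); o=manip.observe(); d=np.array(o['wrist_force'])-f0
    print(round(z,4),np.round(o['tool_pos'],4),d.round(1),o['grip_width'].__round__(4))
    if np.linalg.norm(d)>12: break
print(o['time_s'])
s=snap('scene','sp.png'); t=snap('top','tp.png'); w=snap('wrist','wpp.png')
A=cv2.resize(s['frame'][130:260,300:460],(480,390),interpolation=cv2.INTER_CUBIC)
B=cv2.resize(w['frame'][90:260,250:400],(320,390))
cv2.imwrite('pics/w6.png',cv2.cvtColor(np.hstack([A,B]),cv2.COLOR_RGB2BGR))
```

```text
[ 0.49068238 -0.09643638  0.1358859 ] [-0.55076207 -0.78298833 -4.34040862] 13.7333
0.121 [ 0.4897 -0.0961  0.1205] [0.3 0.5 0.8] 0.0172
0.118 [ 0.4899 -0.0961  0.1179] [-0.6  0.8  0.6] 0.0176
0.115 [ 0.4898 -0.0961  0.1147] [ 1.1 -0.1  0.9] 0.0174
0.112 [ 0.4897 -0.0961  0.1117] [0.3 1.1 2. ] 0.0172
0.109 [ 0.4897 -0.0961  0.1087] [0.6 0.6 1. ] 0.0168
0.106 [ 0.49   -0.0962  0.1059] [0.8 0.6 1.2] 0.0171
0.103 [ 0.49   -0.0962  0.1028] [0.5 0.5 1.2] 0.017
0.1 [ 0.4906 -0.0963  0.1017] [-1.7  1.9  9.7] 0.017
15.9833
```

View pics/w6.png

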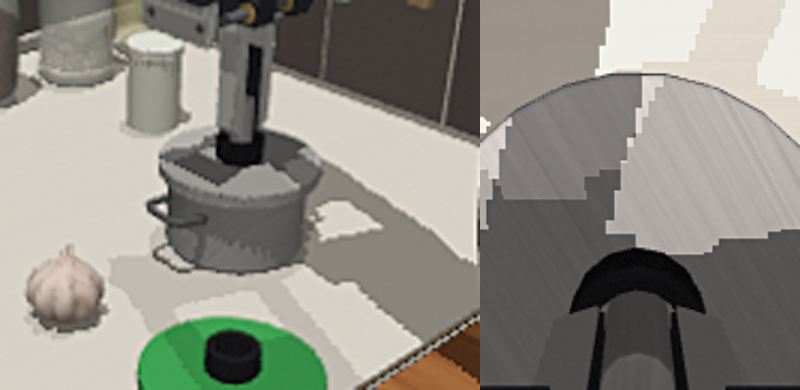

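The force rose only at TCP z 0.102, which is the home height, and the picture shows the lid level and flush on the rim. I'll release, dwell, then take the collar.

Run:
```python
from h import *
p=(.490,-.0962)
manip.move_straight([*p,.1017],.04)
manip.move_gripper(.065); manip.pause(.5)
manip.move_straight([*p,.081],.04)
o=manip.observe(); print(o['tool_pos'],o['wrist_force'],o['grip_width'],o['time_s'])
manip.move_gripper(0.0,25); o=manip.observe(); print(o['grip_width'],o['gripper_force'],o['wrist_force'])
manip.move_straight([*p,.10],.03); o=manip.observe(); print(o['tool_pos'],o['wrist_force'])
manip.move_straight([*p,.165],.05); manip.pause(.5); o=manip.observe(); print(o['tool_pos'],o['wrist_force'],o['grip_width'],o['time_s'])
s=snap('scene','sf.png'); w=snap('wrist','wf.png')
A=cv2.resize(s['frame'][80:230,300:460],(480,450),interpolation=cv2.INTER_CUBIC)
B=cv2.resize(w['frame'][90:260,250:400],(320,450))
cv2.imwrite('pics/w7.png',cv2.cvtColor(np.hstack([A,B]),cv2.COLOR_RGB2BGR))
```

```text
[ 0.48996044 -0.09618532  0.08084349] [-0.1714094   0.29081809 -0.12256537] 0.06472075714605828 18.425
0.03895602279972161 25.000237757340074 [-0.1865457  -1.05656651  0.53129403]
[ 0.48990602 -0.09615346  0.09996167] [ 0.23634169  0.24258006 -1.64944534]
[ 0.48999585 -0.09621023  0.16497166] [ 0.93130817 -1.06989164 -1.0445949 ] 0.0386064324477224 21.6917
```

View pics/w7.png

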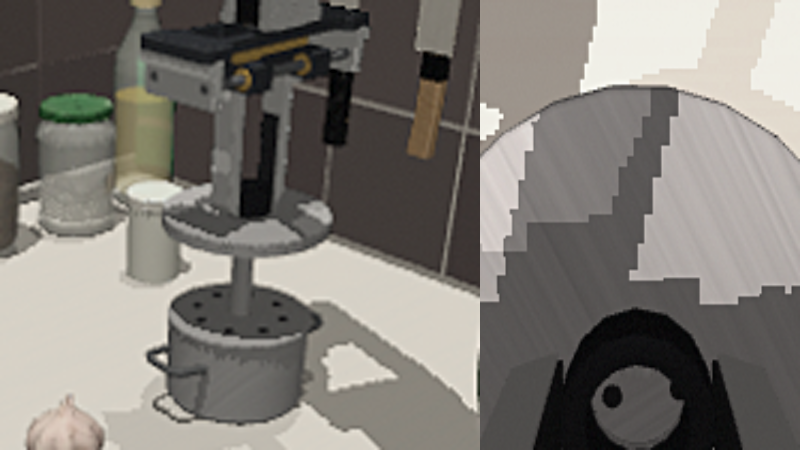

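The outer lid is held level, 84 mm above its nested height. The vented inner lid sits flush in the pot with its stem up. Handing in.

```bash
python3 -c "
from bench import manip
manip.pause(.3); print(manip.job_done())"
```

```text
the job is handed in; nothing more can be done
None
```

The job is handed in with no verdict returned: the inner lid looks fully home and level in the pot, and the outer lid is held level about 28 mm above the stem top, at about 22 s of the 45 s limit.

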